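Nip a carton with the sunk guide knob

TASK

Stand the medium carton upright in the middle of the coding station's lane, its two narrow sides facing the guides, and let it go. Then reach through the round opening in the guard and turn the sunk knob clockwise until you feel the sprung guide nip the carton square against the fixed rail with about 6 N, without crushing it, and leave it nipped. Do not lean on the guard or shift the other two cartons.

Things in the scene. Friction and masses are not known exactly. Their poses are not given: they have to be found in the camera images.
- station: Coding station fixed to the table: aluminium base plate 170 (x) x 300 (y) x 20 mm, centre at x 0, y +10. Lane runs along its x; on its +y side a white housing 120 x 120 mm, 100 mm high, holds the knob (axis at x 0, y +95). Moving guide: face at y 0 when open, 100 mm long, closes to -y. Both guides stand 22 to 65 mm above the table. Origin at table height.
- lane (a point): Point on the lane's bed, 20 mm above the table, station axes (x along the lane), 40 mm to -y of the open moving guide. The fixed rail (130 mm long) has its face 38 to 52 mm to -y of this point: clamped by hand, unmeasured, different every time. A carton centred here has 8 mm or more free on either side.
- guard: Steel guard plate 120 x 120 x 5 mm, lid of the knob well, top face 100 mm above the table, with a round opening of 76 mm diameter centred over the knob. Fixed. Origin at the centre of its underside. Not to be pushed with more than 15 N.
- knob_grip (a point): Point on the black knob's axis, 88 mm above the table (12 mm below the guard's top): where to put the TCP, the fingertips reaching lower. Its bar grip is 42 mm long (this point's x), 14 mm thick (y), from 60 to 85 mm above the table, over a flange 52 mm across. Well 110 x 110 mm inside, floor at 50 mm. Turns with the knob; at knob angle 0 its axes are the station's.
- knob (a joint): Knob angle in rad: 0 at the start (guide open), grows clockwise seen from above, stop at 1.9. A rack moves the guide 24 mm per rad. Free turning takes about 0.26 N m of friction and it stays where left; the nip adds 0.024 N m per newton on the carton.
- jaw: Moving guide's carriage, driven to the station's -y by the knob; origin at the station's origin when open. Its 100 x 43 mm steel pad rides on springs, 1.5 N per mm, 12 mm travel: once the carton is against the rail the force grows 36 N per rad of knob. A good nip is 3 to 9 N on the carton, aim at 6; over 14 N the guide crushes it.
- carton: Medium carton: closed, white, rigid, 45 (x) x 60 (y) x 110 mm high, about 0.15 kg, standing loose. Origin at the centre of its underside. Its narrow (45 mm) sides at +-y, 60 mm apart, are to face the guides. Hold it across the 45 mm (its x), near the top so that the fingers clear the guides; the gripper's own grip does not harm it.
- tall_carton: Bystander: slim tall white carton 40 x 40 x 150 mm, loose, origin at the centre of its underside. Leave it alone.
- low_carton: Bystander: low white carton 60 (x) x 85 (y) x 55 mm high, loose, origin at the centre of its underside. Leave it alone.
There are look-alikes about, which are no part of the job. Leave any orange or red look-alike of the carton alone.

How it is judged:
On the way:
1. the carton stands upright and released in the middle of the lane (x of carton in the frame of lane between -0.025 and 0.025 m and z of carton in the frame of lane between -0.004 and 0.004 m and y of carton in the frame of lane between -0.03 and 0.03 m and angle between carton's own z axis and vertical below 0.08 rad and contact force between the fingers and carton below 0.1 N), for 0.2 s.
At the end, for the whole second after the job is handed in: The carton stands upright (within 0.08 rad) on the lane's bed, within 25 mm of the lane's middle along its length and 30 mm across, its narrow sides facing the guides, square to the station within 0.06 rad, at rest, nipped by the moving guide with 3 to 9 N (x of carton in the frame of lane between -0.025 and 0.025 m and z of carton in the frame of lane between -0.004 and 0.004 m and y of carton in the frame of lane between -0.03 and 0.03 m and angle between carton's own z axis and vertical below 0.08 rad and angle between the y axis of carton and the y axis of station, either way round below 0.06 rad and contact force between jaw and carton between 3 and 9 N and linear speed of carton below 0.01 m/s); the robot touches nothing.
It fails at once if the guide crushes the carton (over 14 N) (contact force between jaw and carton above 14 N).
It fails at once if the robot leans on the guard (over 15 N) (contact force between any of the fingers, the arm and guard above 15 N).
It fails at once if another carton is shifted by more than 20 mm (distance of any of tall_carton, low_carton from where it was at the start of the episode above 0.02 m).
It also fails if it takes over 72 s, if anything falls off the work surface, if the arm or the gripper's body presses on something with over 40 N, if the wrist force passes 120 N, or if a joint passes its speed limit or range.

ROBOT

A 6-joint arm with a two-finger parallel gripper is mounted at the origin on the work surface. World frame = base frame: x ahead of the robot, y to its left, z up, the work surface at z = 0. Lengths are in m, angles in rad, forces in N, time in s.
With the tool pointing down it reaches from about 0.3 to 0.875 m from the base axis. Payload 6.4 kg.
Tool frame: the origin (TCP) lies between the finger pads, 19 mm behind the fingertips; this is the grasp point; z points along the fingers, y is the line along which they close (so a half turn about z gives the same grasp; the last joint's range is limited). The gripper opens to 88 mm and grips with 3 to 60 N. Pads are 18 mm wide; open, the fingers measure 123 mm over their backs; the gripper's body (75 mm by 187 mm) begins 45 mm behind the grasp point.
Start: joints at [-1.362, 0.181, 1.607, -0, 1.354, -0.206], TCP at [0.232, -0.526, 0.257] pointing down, gripper open.
Joint ranges: [-2.99, 2.99], [-0.89, 2.07], [0.3, 2.58], [-1.14, 4.28], [0, 2.63], [-3.12, 3.12]. Speed limits (rad/s): [2.57, 2.57, 3.01, 3.14, 3.14, 3.14].

INTERFACE

Orientations are given as [roll, pitch, yaw] about the fixed x, y, z axes, in that order (R = Rz(yaw) Ry(pitch) Rx(roll)).
In Python, from workcell import ctrl, cams gives the robot as it stands. The module is installed in compiled form; this text tells all that it offers.
- The arm moves only by the tool drive_tool, never from a script. Its argument "series" is one flat list of numbers, 7 for each row, row after row: the finger opening in m, from 0 to 0.0881, then the shift along the tool's x, y, z in m, then the turn, a rotation vector about the tool's x, y, z in rad. A call has 1 to 10 rows; each row shifts and turns the commanded pose from where the row before left it, along the tool's axes as they then stand; what a row does not reach is not made up. A row lasts 1/10 s, in which the tool goes at most 50 mm and 8.59 degrees, less where a joint would pass 70% of its speed; a pose out of reach is approached as far as the arm can. A call with a gripper value outside its range is refused whole. The fingers move at their own pace and stop on an object; "grip_force" is the grip in N (left out, the last holds). Time passes only in rows, so rows that do not move let the fingers close. It gives the time, the measured TCP pose, the force, the opening and the grip force at its end, in the units of the state.
- ctrl.read_state(): the state, without advancing time (a new reading comes with each control period).
- cams.snapshot(name): name is "scene" or "top" or "wrist"; returns (picture, depth): 400x640x3 uint8, red, green, blue; 400x640 float32, m along the optical axis (not along the pixel's ray), 0 where there is no reading.
- cams.get_calibration(name): a dict with "mtx" (3x3 intrinsics, pixels), "k1" (the pictures are not rectified: a ray, as slopes to the right and down, at radius r is drawn at 1 + k1 r^2 times it, then the intrinsics apply), "T" (4x4, takes a point from camera to world coordinates). Camera axes: x right, y down, z forward; pixel columns grow to the right and rows downward; lengths in m; the calibration is good to about 2 mm. A picture is of the moment at which its call begins: read the wrist's pose just before it. get_calibration takes no time and is no camera call; for the wrist camera it gives the pose at the moment of the call.
- ctrl.close_job(): hands the job in; it is judged then, once.
The state is a dict: "clock": time; "joints": joint angles; "qd": joint speeds; "joint_efforts": joint torques, N m; "eef_pos": TCP position; "orientation": TCP orientation; "contact_force": force on the tool from outside, world axes, zero at the start; "ft_torque": the same for the moment, N m; "finger_gap": finger opening in m; "gripper_force": force on a finger pad.
Only numpy, scipy, OpenCV 4.12 (cv2) and the standard library are available. Lean on these libraries where they do the work, as an engineer would, in place of code of your own. Each camera call takes 0.05 s, during which the arm holds its last target. There are 200 camera calls.

## Working session

There is one attempt and no reset: what is moved stays moved. The work goes in short steps, Python scripts to look and compute and a tool call to move; the robot and the scene stay as the last step left them, time stands still between calls to the robot, and variables do not carry over. Pictures are saved under pics/ and viewed, at most 10 in all, crops included, and the job is handed in when it is done.

Besides the shell and the picture viewer there is one more tool, called after ">>>" as name(argument=value, ...), one argument or row to a line, values as JSON. drive_tool: Moves the arm, as the interface text tells. Its arguments: {"type":"object","properties":{"series":{"type":"array"},"grip_force":{"type":"number"}},"required":["series"]}

```bash
mkdir -p pics
cat > h.py <<'E'
import numpy as np, cv2
from workcell import ctrl, cams
def snap(n):
    c=cams.get_calibration(n); p,d=cams.snapshot(n); return p,d,c
def rays(uv,c):
    K=np.array(c["mtx"]);k=c["k1"];uv=np.atleast_2d(uv).astype(float)
    xy=np.c_[(uv[:,0]-K[0,2])/K[0,0],(uv[:,1]-K[1,2])/K[1,1]];s=xy.copy()
    for _ in range(20): s=xy/(1+k*(s**2).sum(1,keepdims=True))
    return np.c_[s,np.ones(len(s))]
def plane(uv,c,z):
    T=np.array(c["T"]);r=rays(uv,c)@T[:3,:3].T;o=T[:3,3]
    return o+r*((z-o[2])/r[:,2])[:,None]
def deproj(uv,c,d):
    T=np.array(c["T"]);uv=np.atleast_2d(uv);z=d[uv[:,1].astype(int),uv[:,0].astype(int)]
    return (rays(uv,c)*z[:,None])@T[:3,:3].T+T[:3,3]
def cloud(c,d):
    v,u=np.mgrid[0:400,0:640];return deproj(np.c_[u.ravel(),v.ravel()],c,d).reshape(400,640,3)
def proj(P,c):
    T=np.array(c["T"]);q=(np.atleast_2d(P)-T[:3,3])@T[:3,:3];s=q[:,:2]/q[:,2:]
    s=s*(1+c["k1"]*(s**2).sum(1,keepdims=True));K=np.array(c["mtx"]);return s@K[:2,:2].T+K[:2,2]
E
python3 - <<'E'
from h import *
a,d,c=snap("top");b,d2,c2=snap("scene")
np.savez("s0.npz",a=a,d=d,b=b,d2=d2)
cv2.imwrite("pics/a.png",a[:,:,::-1]);cv2.imwrite("pics/b.png",b[:,:,::-1])
print(c);print(c2);print(ctrl.read_state())
E
```

```text
{'mtx': array([[499.21678529,   0.        , 323.38549055],
       [  0.        , 499.21678529, 201.53836435],
       [  0.        ,   0.        ,   1.        ]]), 'k1': -0.16087168710509547, 'T': array([[ 0.01337809, -0.99620937,  0.08595299,  0.44739819],
       [-0.99990087, -0.01370582, -0.00322396,  0.10160539],
       [ 0.0043898 , -0.08590134, -0.99629398,  1.1025932 ],
       [ 0.        ,  0.        ,  0.        ,  1.        ]])}
{'mtx': array([[450.52609961,   0.        , 318.31914702],
       [  0.        , 450.52609961, 195.6973492 ],
       [  0.        ,   0.        ,   1.        ]]), 'k1': -0.11439882091523199, 'T': array([[ 0.60297905,  0.57165209, -0.5564442 ,  1.06816289],
       [ 0.79775214, -0.42963626,  0.42308889, -0.26911369],
       [ 0.00279104, -0.69901829, -0.71509835,  0.77497598],
       [ 0.        ,  0.        ,  0.        ,  1.        ]])}
{'clock': 0.1, 'joints': array([-1.36229823e+00,  1.81441711e-01,  1.60786434e+00,  3.39689731e-06,
        1.35377915e+00, -2.06284385e-01]), 'qd': array([ 4.79315044e-05, -2.13189070e-03, -2.32698733e-03, -1.45973078e-03,
        1.61200499e-04,  1.40312075e-03]), 'joint_efforts': array([ 2.63834645e-04, -4.34821343e+01, -3.42695153e+01,  7.04474794e-02,
        3.40759463e-02, -3.93389598e-05]), 'eef_pos': array([ 0.23165451, -0.52580404,  0.25663538]), 'orientation': array([-3.14013242e+00, -3.08957380e-04,  4.14781518e-01]), 'contact_force': array([0.21380778, 0.29669836, 0.05163215]), 'ft_torque': array([ 0.00366087, -0.07234056,  0.03109235]), 'gripper_force': 0.0, 'finger_gap': 0.08799032361227922}
```

View pics/a.png

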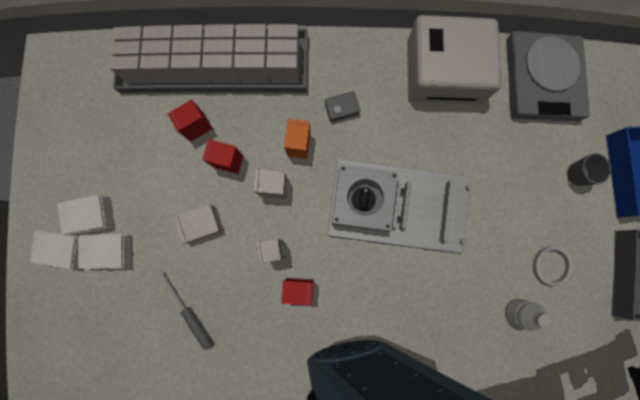

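View pics/b.png

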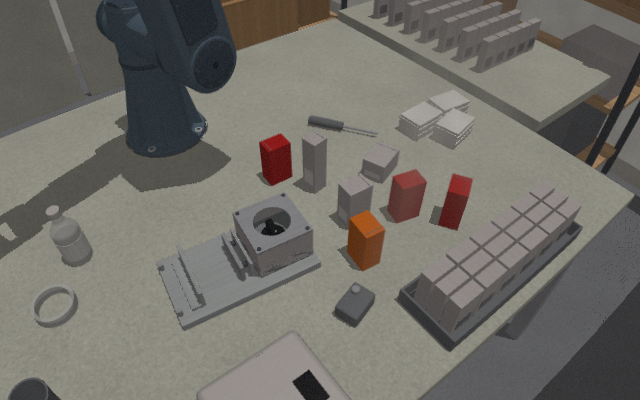

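Candidates for the medium carton, as (u,v) in the top view:
- Medium white box at (270,183). The scene view shows it at (354,200), mid height. This is my choice.
- Tall white carton at (270,250).
- Low white carton at (198,224).
- Orange look-alike at (298,138).
- Red look-alikes at (190,120), (223,156) and (298,292).
- The crate rows and the pale boxes at the left edge.

The station is at about (400,207), with the knob at (365,197) and the fixed rail at (453,212).

Run:
```python
from h import *
s=np.load("s0.npz");a,d,b,d2=s["a"],s["d"],s["b"],s["d2"]
c=cams.get_calibration("top");c2=cams.get_calibration("scene")
P=cloud(c,d);P2=cloud(c2,d2)
def blob(Pc,ctr,rad,z0,z1,img):
    m=(np.hypot(Pc[...,0]-ctr[0],Pc[...,1]-ctr[1])<rad)&(Pc[...,2]>z0)&(Pc[...,2]<z1)
    return m
def rect(Pc,m,name):
    q=Pc[m];r=cv2.minAreaRect(q[:,:2].astype(np.float32));print(name,m.sum(),"zmed",np.median(q[:,2]).round(4),"rect",np.round(r[0],4),np.round(r[1],4),round(r[2],2))
for n,uv in dict(med=(270,183),tall=(268,250),low=(198,224)).items():
    p=deproj([uv],c,d)[0];print(n,p.round(4))
    for nm,Pc in(("top",P),("scene",P2)):
        rect(Pc,blob(Pc,p,.06,p[2]-.006,p[2]+.008,a),nm)
for nm,Pc in(("top",P),("scene",P2)):
    p=deproj([(365,197)],c,d)[0]
    m=blob(Pc,p,.1,.094,.108,a);rect(Pc,m,"guard "+nm)
    m=blob(Pc,p,.03,.055,.092,a);q=Pc[m];print("knob z",np.percentile(q[:,2],[5,50,95]).round(3))
    m=(np.hypot(Pc[...,0]-p[0],Pc[...,1]-p[1]+.08)<.22)&(Pc[...,2]>.012)&(Pc[...,2]<.028)
    n,l,st,_=cv2.connectedComponentsWithStats(m.astype(np.uint8));k=1+st[1:,4].argmax();rect(Pc,l==k,"base "+nm)
    m=(np.hypot(Pc[...,0]-p[0],Pc[...,1]-p[1]+.095)<.14)&(Pc[...,2]>.055)&(Pc[...,2]<.072)
    n,l,st,ce=cv2.connectedComponentsWithStats(m.astype(np.uint8))
    for k in range(1,n):
        if st[k,4]>40: rect(Pc,l==k,"z65 "+nm)
# hole centre
p=deproj([(345,180)],c,d)[0];print("guard top pt",p.round(4))
C=np.hstack([cv2.resize(a[150:275,160:320],(640,500)),cv2.resize(b[160:260,300:350+30],(400*1,500))])
C=C[:, :800] if C.shape[1]>800 else C
cv2.imwrite("pics/c.png",a[0:0] if 0 else cv2.resize(a[140:260,230:480],(800,384),interpolation=cv2.INTER_CUBIC)[:,:,::-1])
```

```text
med [0.5689 0.206  0.1097]
top 675 zmed 0.1098 rect [0.5726 0.2091] [0.0607 0.0456] 86.06
scene 494 zmed 0.1106 rect [0.5711 0.208 ] [0.062 0.047] 85.81
tall [0.4355 0.2026 0.1517]
top 442 zmed 0.15 rect [0.4344 0.2027] [0.0401 0.0407] 9.65
scene 244 zmed 0.1507 rect [0.4331 0.2017] [0.0431 0.0416] 8.95
low [0.4864 0.3631 0.0552]
top 1137 zmed 0.0549 rect [0.4871 0.3697] [0.0612 0.0865] 19.93
scene 599 zmed 0.0559 rect [0.4855 0.3701] [0.0613 0.0893] 18.93
guard top 2439 zmed 0.0999 rect [0.5449 0.0138] [0.1208 0.1205] 83.09
knob z [0.057 0.061 0.087]
base top 5653 zmed 0.0198 rect [ 0.5344 -0.0705] [0.3006 0.172 ] 83.15
z65 top 165 zmed 0.0638 rect [ 0.5361 -0.0571] [0.0073 0.0981] 83.33
z65 top 176 zmed 0.064 rect [ 0.5336 -0.0755] [0.008  0.0998] 84.26
z65 top 267 zmed 0.0643 rect [ 0.5221 -0.1664] [0.0098 0.1299] 83.82
z65 top 324 zmed 0.0598 rect [0.5446 0.0142] [0.05  0.051] 64.95
guard scene 2132 zmed 0.1007 rect [0.5427 0.0137] [0.1221 0.1245] 83.05
knob z [0.059 0.081 0.087]
base scene 5561 zmed 0.0206 rect [ 0.5332 -0.0707] [0.3001 0.1731] 82.9
z65 scene 103 zmed 0.0626 rect [0.4883 0.0232] [0.0461 0.0053] 83.22
z65 scene 333 zmed 0.0642 rect [ 0.5614 -0.0297] [0.1554 0.077 ] 32.42
z65 scene 43 zmed 0.061 rect [0.5382 0.0343] [0.0111 0.0271] 79.86
z65 scene 59 zmed 0.0612 rect [0.532  0.0014] [0.015  0.0335] 80.97
z65 scene 169 zmed 0.0648 rect [ 0.5346 -0.0576] [0.0068 0.1014] 82.99
z65 scene 210 zmed 0.0652 rect [ 0.5321 -0.0778] [0.0088 0.1018] 83.32
z65 scene 220 zmed 0.0655 rect [ 0.5231 -0.1669] [0.0076 0.1307] 83.02
guard top pt [0.5783 0.0552 0.0998]
```

View pics/c.png

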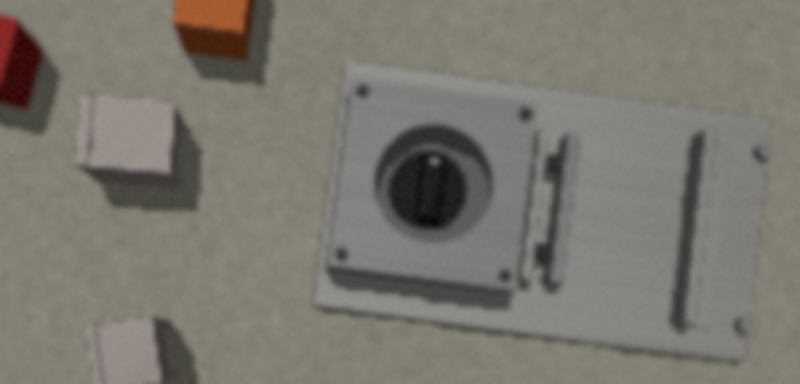

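The crop shows the white box at crop pixel (130,135) as the medium carton. Its top face is 60 x 45 mm at 110 mm in both views. The knob is at (435,188), the open moving guide at (562,215), and the fixed rail at (690,230). I'll turn the tool first.

>>> drive_tool(
  series=[0.088,0,0,0,0,0,-0.136,0.088,0,0,0,0,0,-0.136,0.088,0,0,0,0,0,-0.136,0.088,0,0,0,0,0,-0.136,0.088,0,0,0,0,0,-0.136,0.088,0,0,0,0,0,-0.136,0.088,0,0,0,0,0,-0.136,0.088,0,0,0,0,0,-0.136,0.088,0,0,0,0,0,0],
  grip_force=15,
)

```text
clock: 1.0
eef_pos: [0.2317, -0.526, 0.2569]
orientation: [-3.141, -0.001, 1.504]
contact_force: [0.4, -0.5, -0.1]
finger_gap: 0.0879
gripper_force: 0.0
```

```bash
cat > go.py <<'E'
import sys;from h import *
from scipy.spatial.transform import Rotation as R
def go(x,y,z,yaw):
    s=ctrl.read_state();r=R.from_euler('xyz',s["orientation"]);t=R.from_euler('xyz',[np.pi,0,yaw])
    print("clk",s["clock"].__round__(2),"pos",s["eef_pos"].round(4),"rpy",s["orientation"].round(4),"F",s["contact_force"].round(2),"Mz",s["ft_torque"].round(3),"gap",round(s["finger_gap"],4),"gf",round(s["gripper_force"],2),"j",s["joints"].round(2))
    print("shift",r.inv().apply(np.array([x,y,z])-s["eef_pos"]).round(4),"rotvec",(r.inv()*t).as_rotvec().round(4))
if __name__=="__main__": go(*map(float,sys.argv[1:]))
E
python3 go.py .572 .2085 .25 1.501
```

```text
clk 1.0 pos [ 0.2317 -0.526   0.2569] rpy [-3.1413e+00 -9.0000e-04  1.5040e+00] F [ 0.36 -0.5  -0.09] Mz [-0.034 -0.088  0.004] gap 0.0879 gf 0.0 j [-1.36  0.18  1.61 -0.    1.35 -1.3 ]
shift [0.7555 0.2905 0.0075] rotvec [-0.0003 -0.0009  0.003 ]
```

>>> drive_tool(
  series=[0.088,0.042,0.016,0,0,0,0,0.088,0.042,0.016,0,0,0,0,0.088,0.042,0.016,0,0,0,0,0.088,0.042,0.016,0,0,0,0,0.088,0.042,0.016,0,0,0,0,0.088,0.042,0.016,0,0,0,0,0.088,0.042,0.016,0,0,0,0,0.088,0.042,0.016,0,0,0,0,0.088,0.042,0.016,0,0,0,0,0.088,0.042,0.016,0,0,0,0],
)

```text
clock: 2.0
eef_pos: [0.4203, -0.1163, 0.2575]
orientation: [3.141, 0.0, 1.498]
contact_force: [0.3, -1.2, -0.0]
finger_gap: 0.0878
gripper_force: 0.0
```

>>> drive_tool(
  series=[0.088,0.042,0.016,0,0,0,0,0.088,0.042,0.016,0,0,0,0,0.088,0.042,0.016,0,0,0,0,0.088,0.042,0.016,0,0,0,0,0.088,0.042,0.016,0,0,0,0,0.088,0.042,0.016,0,0,0,0,0.088,0.042,0.016,0,0,0,0,0.088,0,0,0,0,0,0,0.088,0,0,0,0,0,0],
)

```text
clock: 2.9
eef_pos: [0.5513, 0.1684, 0.2566]
orientation: [-3.14, 0.001, 1.502]
contact_force: [-0.4, -0.6, 0.3]
finger_gap: 0.088
gripper_force: 0.0
```

```bash
python3 go.py .572 .2085 .2 1.501
python3 - <<'E'
from h import *
p,d,c=snap("wrist");P=cloud(c,d)
cv2.imwrite("pics/d.png",p[:,:,::-1])
m=(np.hypot(P[...,0]-.572,P[...,1]-.2085)<.06)&(abs(P[...,2]-.11)<.008)
if m.sum()>50: print(m.sum(),np.median(P[m][:,2]),cv2.minAreaRect(P[m][:,:2].astype(np.float32)))
E
```

```text
clk 2.9 pos [0.5513 0.1684 0.2566] rpy [-3.1401e+00  7.0000e-04  1.5022e+00] F [-0.39 -0.65  0.26] Mz [-0.088 -0.116  0.036] gap 0.088 gf 0.0 j [ 0.09  0.19  1.6  -0.    1.35  0.16]
shift [0.0415 0.018  0.0566] rotvec [-0.0014  0.0007  0.0012]
3796 0.10951658750343454 ((0.5716943740844727, 0.20796829462051392), (0.058798935264348984, 0.045041102916002274), 86.14910125732422)
```

View pics/d.png

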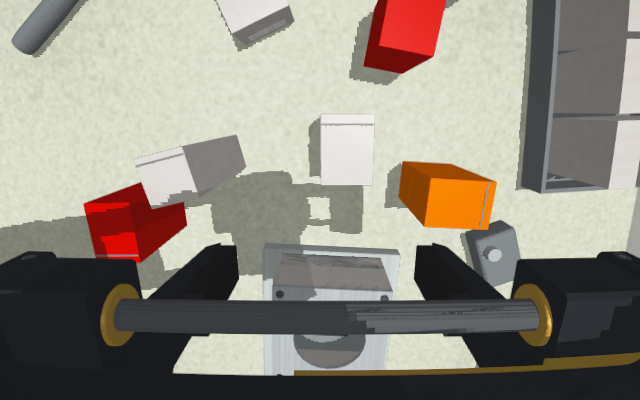

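The wrist view shows the white carton at (348,150), standing free, with the orange one at (447,195). The position agrees: 0.5717, 0.208, top at 0.1095. I'll align over it, descend and grip.

>>> drive_tool(
  series=[0.088,0.021,0.009,0,0,0,0,0.088,0.02,0.009,0,0,0,0,0.088,0,0,0,0,0,0,0.088,0,0,0.03,0,0,0,0.088,0,0,0.03,0,0,0,0.088,0,0,0.03,0,0,0,0.088,0,0,0.03,0,0,0,0.088,0,0,0.03,0,0,0,0.088,0,0,0.014,0,0,0,0.088,0,0,0,0,0,0],
)

```text
clock: 3.95
eef_pos: [0.5706, 0.2057, 0.0915]
orientation: [-3.137, 0.001, 1.501]
contact_force: [0.2, -0.2, -0.9]
finger_gap: 0.0878
gripper_force: 0.0
```

>>> drive_tool(
  series=[0.03,0,0,0,0,0,0,0.03,0,0,0,0,0,0,0.03,0,0,0,0,0,0,0.03,0,0,0,0,0,0,0.03,0,0,0,0,0,0,0.03,0,0,0,0,0,0,0.03,0,0,0,0,0,0,0.03,0,0,0,0,0,0],
  grip_force=15,
)

```text
clock: 4.75
eef_pos: [0.5725, 0.2074, 0.0938]
orientation: [3.141, -0.0, 1.503]
contact_force: [-1.2, 0.7, 3.7]
finger_gap: 0.0451
gripper_force: 15.0
```

```bash
python3 go.py .5717 .208 .0917 1.501
```

```text
clk 4.75 pos [0.5725 0.2074 0.0938] rpy [ 3.1414e+00 -1.0000e-04  1.5029e+00] F [-1.25  0.67  3.73] Mz [-0.04   0.185 -0.01 ] gap 0.0451 gf 14.95 j [0.15 0.44 1.63 0.   1.07 0.22]
shift [ 0.0005 -0.0008  0.0021] rotvec [ 0.0002 -0.0001  0.0019]
```

>>> drive_tool(
  series=[0.03,0,0,-0.03,0,0,0,0.03,0,0,-0.035,0,0,0,0.03,0,0,-0.035,0,0,0,0.03,0,0,-0.03,0,0,0.027,0.03,0,0,0,0,0,0.027,0.03,0,0,0,0,0,0],
)

```text
clock: 5.35
eef_pos: [0.5722, 0.2072, 0.2229]
orientation: [3.141, -0.0, 1.448]
contact_force: [-0.2, -0.3, -1.7]
finger_gap: 0.0448
gripper_force: 15.0
```

```bash
python3 go.py .5279 -.1203 .2238 1.449
```

```text
clk 5.35 pos [0.5722 0.2072 0.2229] rpy [ 3.1414 -0.      1.4482] F [-0.23 -0.29 -1.75] Mz [-0.06  -0.066  0.001] gap 0.0448 gf 14.95 j [ 0.15  0.29  1.55 -0.    1.3   0.28]
shift [-0.3305 -0.004  -0.0009] rotvec [ 0.0002 -0.     -0.0008]
```

>>> drive_tool(
  series=[0.03,-0.035,-0.0005,0,0,0,0,0.03,-0.035,-0.0005,0,0,0,0,0.03,-0.035,-0.0005,0,0,0,0,0.03,-0.035,-0.0005,0,0,0,0,0.03,-0.035,-0.0005,0,0,0,0,0.03,-0.035,-0.0005,0,0,0,0,0.03,-0.035,-0.0005,0,0,0,0,0.03,-0.035,-0.0005,0,0,0,0,0.03,-0.035,0,0,0,0,0,0.03,-0.0155,0,0,0,0,0],
)

```text
clock: 6.35
eef_pos: [0.5265, -0.1223, 0.2207]
orientation: [-3.137, -0.001, 1.447]
contact_force: [-0.3, 0.3, -1.7]
finger_gap: 0.0447
gripper_force: 15.0
```

>>> drive_tool(
  series=[0.03,0,0,0,0,0,0,0.03,0,0,0,0,0,0,0.03,0,0,0,0,0,0],
)

```text
clock: 6.65
eef_pos: [0.528, -0.1188, 0.2227]
orientation: [-3.14, -0.001, 1.45]
contact_force: [-0.1, -0.2, -1.1]
finger_gap: 0.0448
gripper_force: 15.0
```

```bash
python3 go.py .5279 -.1203 .1138 1.449
python3 - <<'E'
from h import *
p,d,c=snap("wrist");P=cloud(c,d)
cv2.imwrite("pics/e.png",p[:,:,::-1])
a,d,c=snap("top");P=cloud(c,d);q=ctrl.read_state()["eef_pos"]
cv2.imwrite("pics/e2.png",a[:,:,::-1])
p,d,c=snap("scene");cv2.imwrite("pics/f.png",p[:,:,::-1])
E
```

```text
clk 6.65 pos [ 0.528  -0.1188  0.2227] rpy [-3.1404e+00 -9.0000e-04  1.4502e+00] F [-0.1  -0.18 -1.09] Mz [-0.054 -0.083  0.001] gap 0.0448 gf 14.96 j [-0.44  0.14  1.73  0.    1.28 -0.32]
shift [-0.0016  0.0002  0.1089] rotvec [-0.0012 -0.0009  0.0012]
```

View pics/f.png

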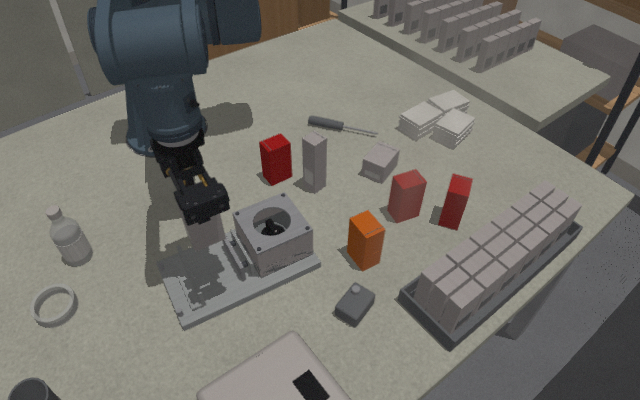

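The scene view shows the carton upright in the fingers over the lane at about (205,235), with the bystanders untouched. I'll lower it.

>>> drive_tool(
  series=[0.03,-0.0015,0,0.02,0,0,0,0.03,0,0,0.025,0,0,0,0.03,0,0,0.025,0,0,0,0.03,0,0,0.02,0,0,0,0.03,0,0,0.01,0,0,0,0.03,0,0,0.003,0,0,0,0.03,0,0,0,0,0,0,0.03,0,0,0,0,0,0],
)

```text
clock: 7.6
eef_pos: [0.5288, -0.122, 0.1216]
orientation: [3.14, 0.001, 1.449]
contact_force: [-0.2, 0.8, -0.8]
finger_gap: 0.0454
gripper_force: 15.0
```

>>> drive_tool(
  series=[0.03,0,0,0.002,0,0,0,0.03,0,0,0.002,0,0,0,0.03,0,0,0.001,0,0,0,0.03,0,0,0,0,0,0],
)

```text
clock: 8.0
eef_pos: [0.5279, -0.1217, 0.1153]
orientation: [-3.141, -0.0, 1.449]
contact_force: [0.3, -0.6, -2.4]
finger_gap: 0.0451
gripper_force: 15.0
```

>>> drive_tool(
  series=[0.03,0,0,0.001,0,0,0,0.03,0,0,0,0,0,0,0.03,0,0,0,0,0,0],
)

```text
clock: 8.3
eef_pos: [0.528, -0.1218, 0.1144]
orientation: [-3.142, -0.0, 1.449]
contact_force: [-0.7, 0.8, -0.8]
finger_gap: 0.0447
gripper_force: 15.0
```

>>> drive_tool(
  series=[0.03,0,0,0.001,0,0,0,0.03,0,0,0,0,0,0,0.03,0,0,0,0,0,0],
)

```text
clock: 8.6
eef_pos: [0.5282, -0.1217, 0.1138]
orientation: [3.141, 0.0, 1.449]
contact_force: [-1.9, 1.3, 3.7]
finger_gap: 0.045
gripper_force: 15.0
```

Contact with the bed. Force is now +3.7 N, against about −1.5 N when carried free. Release and lift.

>>> drive_tool(
  series=[0.07,0,0,0,0,0,0,0.07,0,0,0,0,0,0,0.07,0,0,0,0,0,0,0.07,0,0,0,0,0,0,0.07,0,0,-0.01,0,0,0,0.07,0,0,-0.03,0,0,0,0.07,0,0,-0.03,0,0,0,0.07,0,0,-0.03,0,0,0,0.026,0,0,0,0,0,0],
)

```text
clock: 9.5
eef_pos: [0.5306, -0.1229, 0.219]
orientation: [3.133, 0.003, 1.449]
contact_force: [0.2, 0.1, 1.0]
finger_gap: 0.0638
gripper_force: 0.0
```

```bash
python3 go.py .5444 .0139 .22 3.02
```

```text
clk 9.5 pos [ 0.5306 -0.1229  0.219 ] rpy [3.1329e+00 2.9000e-03 1.4489e+00] F [0.17 0.06 0.99] Mz [-0.104 -0.097  0.027] gap 0.0638 gf 0.0 j [-0.45  0.15  1.73  0.    1.26 -0.32]
shift [ 0.1374 -0.0029 -0.0015] rotvec [ 0.0045  0.0091 -1.571 ]
```

>>> drive_tool(
  series=[0.026,0.034,-0.0005,0,0,0,0,0.026,0.034,-0.0005,0,0,0,0,0.026,0.034,-0.0005,0,0,0,0,0.026,0.034,-0.0005,0,0,0,0,0.026,0,0,0,0,0,-0.14,0.026,0,0,0,0,0,-0.14,0.026,0,0,0,0,0,-0.14,0.026,0,0,0,0,0,-0.14,0.026,0,0,0,0,0,-0.14,0.026,0,0,0,0,0,-0.14],
)

```text
clock: 10.5
eef_pos: [0.5422, 0.0136, 0.2129]
orientation: [-3.141, -0.001, 2.295]
contact_force: [-0.0, -0.1, 0.2]
finger_gap: 0.0262
gripper_force: 0.0
```

>>> drive_tool(
  series=[0.026,0,0,0,0,0,-0.14,0.026,0,0,0,0,0,-0.14,0.026,0,0,0,0,0,-0.14,0.026,0,0,0,0,0,-0.14,0.026,0,0,0,0,0,-0.14,0.026,0,0,0,0,0,-0.031,0.026,0,0,0,0,0,0,0.026,0,0,0,0,0,0],
)

```text
clock: 11.3
eef_pos: [0.5423, 0.0135, 0.2131]
orientation: [3.142, -0.001, 3.019]
contact_force: [-0.4, -0.2, 0.0]
finger_gap: 0.026
gripper_force: 0.0
```

```bash
python3 go.py .5444 .0139 .22 3.02;  python3 - <<'E'
from h import *
a,d,c=snap("top");b,d2,c2=snap("scene");w,d3,c3=snap("wrist")
cv2.imwrite("pics/g.png",np.vstack([b[150:350,120:440],a[120:320,260:580]])[:,:,::-1]);cv2.imwrite("pics/w.png",w[:,:,::-1])
for n,dd,cc in(("scene",d2,c2),("top",d,c),("wrist",d3,c3)):
    P=cloud(cc,dd)
    m=(np.hypot(P[...,0]-.528,P[...,1]+.12)<.06)&(abs(P[...,2]-.13)<.006)
    if m.sum()>50: print(n,m.sum(),np.median(P[m][:,2]).round(4),cv2.minAreaRect(P[m][:,:2].astype(np.float32)))
    m=(np.hypot(P[...,0]-.5444,P[...,1]-.0139)<.03)&(abs(P[...,2]-.085)<.006)
    if m.sum()>30: print(n,"bar",m.sum(),np.median(P[m][:,2]).round(4),cv2.minAreaRect(P[m][:,:2].astype(np.float32)))
E
```

```text
clk 11.3 pos [0.5423 0.0135 0.2131] rpy [ 3.1415e+00 -6.0000e-04  3.0186e+00] F [-0.37 -0.16  0.03] Mz [ 0.079 -0.165 -0.046] gap 0.026 gf 0.0 j [-0.19  0.15  1.73  0.    1.26 -1.64]
shift [-0.002   0.0006 -0.0069] rotvec [ 0.     -0.0006 -0.0014]
scene 681 0.1303 ((0.5270364284515381, -0.12089431285858154), (0.060404930263757706, 0.048434484750032425), 83.34622192382812)
scene bar 129 0.0853 ((0.5431092977523804, 0.013084150850772858), (0.014210348948836327, 0.043160777539014816), 85.56547546386719)
top bar 36 0.0842 ((0.5285112857818604, 0.01589515432715416), (0.010116870515048504, 0.014767467975616455), 0.8183572292327881)
wrist 5177 0.1294 ((0.5274778604507446, -0.1206284910440445), (0.0620398223400116, 0.04536810144782066), 83.54076385498047)
wrist bar 842 0.0844 ((0.543781578540802, 0.01258195098489523), (0.013427332043647766, 0.041794553399086), 83.28874206542969)
```

View pics/g.png

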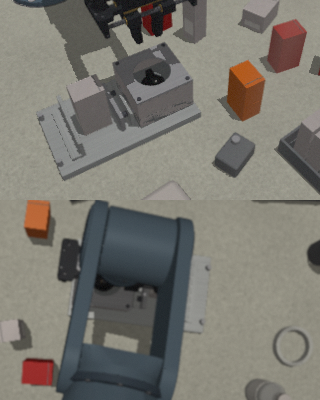

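The carton stands released in the lane (crop pixel (88,105)). It is at (0.527, −0.121), its top is at 0.130, and it is square to within about 0.5°. The wrist depth puts the bar at (0.5438, 0.013), aligned. I'll go down through the opening.

>>> drive_tool(
  series=[0.026,-0.0015,0,0.02,0,0,0,0.026,0,0,0.025,0,0,0,0.026,0,0,0.025,0,0,0,0.026,0,0,0.015,0,0,0,0.026,0,0,0,0,0,0,0.026,0,0,0,0,0,0],
)

```text
clock: 12.05
eef_pos: [0.5444, 0.0133, 0.1289]
orientation: [-3.142, 0.0, 3.02]
contact_force: [-0.1, -0.6, 0.8]
finger_gap: 0.0262
gripper_force: 0.0
```

```bash
python3 go.py .5438 .0132 .088 3.02
```

```text
clk 12.05 pos [0.5444 0.0133 0.1289] rpy [-3.1416e+00  2.0000e-04  3.0196e+00] F [-0.08 -0.56  0.84] Mz [ 0.074 -0.113 -0.055] gap 0.0262 gf 0.0 j [-0.19  0.27  1.79  0.    1.09 -1.64]
shift [ 0.0006 -0.0001  0.0409] rotvec [-0.      0.0002 -0.0004]
```

>>> drive_tool(
  series=[0.026,0,0,0.012,0,0,0,0.026,0,0,0.012,0,0,0,0.026,0,0,0.01,0,0,0,0.026,0,0,0.006,0,0,0,0.026,0,0,0,0,0,0,0.026,0,0,0,0,0,0],
)

```text
clock: 12.65
eef_pos: [0.5441, 0.0133, 0.0883]
orientation: [3.142, -0.0, 3.02]
contact_force: [0.6, -0.3, -0.4]
finger_gap: 0.0259
gripper_force: 0.0
```

```bash
python3 go.py .5438 .0132 .088 3.02
```

```text
clk 12.65 pos [0.5441 0.0133 0.0883] rpy [ 3.1416e+00 -2.0000e-04  3.0198e+00] F [ 0.65 -0.29 -0.39] Mz [ 0.087 -0.144 -0.041] gap 0.0259 gf 0.0 j [-0.19  0.33  1.8  -0.    1.01 -1.64]
shift [ 0.0003 -0.0001  0.0003] rotvec [ 0.     -0.0002 -0.0002]
```

>>> drive_tool(
  series=[0.01,0,0,0,0,0,0,0.01,0,0,0,0,0,0,0.01,0,0,0,0,0,0,0.01,0,0,0,0,0,0,0.01,0,0,0,0,0,0],
  grip_force=50,
)

```text
clock: 13.15
eef_pos: [0.5445, 0.0137, 0.0889]
orientation: [3.141, 0.001, 3.02]
contact_force: [1.0, 4.4, 3.1]
finger_gap: 0.0133
gripper_force: 50.0
```

```bash
python3 go.py .5438 .0132 .088 3.02
```

```text
clk 13.15 pos [0.5445 0.0137 0.0889] rpy [3.1409e+00 1.1000e-03 3.0199e+00] F [0.98 4.42 3.09] Mz [ 0.803 -0.297  0.039] gap 0.0133 gf 50.0 j [-0.19  0.33  1.8   0.    1.01 -1.64]
shift [ 0.0007 -0.0006  0.0009] rotvec [ 0.0007  0.0011 -0.0001]
```

>>> drive_tool(
  series=[0.01,0,0,0,0,0,0.06,0.01,0,0,0,0,0,0.08,0.01,0,0,0,0,0,0.08,0.01,0,0,0,0,0,0.08,0.01,0,0,0,0,0,0.05,0.01,0,0,0,0,0,0,0.01,0,0,0,0,0,0],
)

```text
clock: 13.85
eef_pos: [0.5444, 0.0135, 0.0889]
orientation: [3.141, 0.001, 2.671]
contact_force: [0.7, 5.3, 4.8]
finger_gap: 0.0134
gripper_force: 50.0
```

```bash
python3 go.py .5441 .0133 .088 2.5
python3 - <<'E'
from h import *
b,d2,c2=snap("scene");P=cloud(c2,d2)
cv2.imwrite("pics/k.png",cv2.resize(b[180:340,140:340],(800,640))[:600,:,::-1])
Y=np.array([.1207,.9927]);S=P[...,:2]-np.array([.5327,-.0804]);y=S@Y;x=S@np.array([.9927,-.1207])
for n,z0,z1,y0,y1 in(("carton",.124,.138,-.1,.02),("guides",.058,.072,-.11,.02)):
    m=(abs(x)<.06)&(P[...,2]>z0)&(P[...,2]<z1)&(y>y0)&(y<y1)
    print(n,np.histogram(y[m],np.arange(-.11,.025,.005))[0])
E
```

```text
clk 13.85 pos [0.5444 0.0135 0.0889] rpy [3.1410e+00 7.0000e-04 2.6712e+00] F [0.75 5.26 4.76] Mz [ 0.738 -0.152  0.051] gap 0.0134 gf 50.0 j [-0.19  0.33  1.8   0.    1.01 -1.29]
shift [ 0.0002 -0.0003  0.0009] rotvec [0.0006 0.0007 0.1712]
carton [ 0  0  0  0  0  0  0 19 54 57 57 57 58 57 58 56 57 52 56 39  0  0  0  2
  2  0]
guides [  0   0   0  24 131  30   0  13  11  11  11  12  10   9  11  12  12  11
  10   7  61  47   0   0  99  53]
```

>>> drive_tool(
  series=[0.01,0,0,0,0,0,0.05,0.01,0,0,0,0,0,0.05,0.01,0,0,0,0,0,0.05,0.01,0,0,0,0,0,0.05],
)

```text
clock: 14.3
eef_pos: [0.5444, 0.0133, 0.0889]
orientation: [3.141, 0.001, 2.47]
contact_force: [-0.5, 4.1, 5.5]
finger_gap: 0.0136
gripper_force: 50.1
```

```bash
python3 go.py .5441 .0133 .088 2.5
```

```text
clk 14.3 pos [0.5444 0.0133 0.0889] rpy [3.1413e+00 6.0000e-04 2.4695e+00] F [-0.46  4.13  5.51] Mz [ 0.662 -0.093  0.276] gap 0.0136 gf 50.08 j [-0.19  0.33  1.8  -0.    1.01 -1.09]
shift [ 0.0002 -0.0002  0.0009] rotvec [ 0.0003  0.0006 -0.0305]
```

>>> drive_tool(
  series=[0.01,0,0,0,0,0,0.03,0.01,0,0,0,0,0,0.03,0.01,0,0,0,0,0,0.03],
)

```text
clock: 14.6
eef_pos: [0.5443, 0.0133, 0.0889]
orientation: [3.141, 0.001, 2.38]
contact_force: [-0.1, 3.7, 6.8]
finger_gap: 0.0135
gripper_force: 50.1
```

```bash
python3 go.py .5441 .0133 .088 2.5
```

```text
clk 14.6 pos [0.5443 0.0133 0.0889] rpy [3.1414e+00 6.0000e-04 2.3804e+00] F [-0.06  3.7   6.81] Mz [ 0.603 -0.049  0.245] gap 0.0135 gf 50.08 j [-0.19  0.33  1.8  -0.    1.01 -1.  ]
shift [ 0.0002 -0.0001  0.0009] rotvec [ 0.0002  0.0006 -0.1196]
```

>>> drive_tool(
  series=[0.01,0,0,0,0,0,0.02,0.01,0,0,0,0,0,0.02],
)

```text
clock: 14.8
eef_pos: [0.5443, 0.0133, 0.0889]
orientation: [3.141, 0.0, 2.341]
contact_force: [-0.4, 3.7, 5.8]
finger_gap: 0.0133
gripper_force: 50.1
```

```bash
python3 go.py .5441 .0133 .088 2.5
```

```text
clk 14.8 pos [0.5443 0.0133 0.0889] rpy [3.1414e+00 5.0000e-04 2.3407e+00] F [-0.35  3.75  5.75] Mz [ 0.635 -0.013  0.291] gap 0.0133 gf 50.08 j [-0.19  0.33  1.8  -0.    1.01 -0.96]
shift [ 0.0002 -0.0001  0.0009] rotvec [ 1.000e-04  5.000e-04 -1.593e-01]
```

>>> drive_tool(
  series=[0.01,0,0,0,0,0,0.03,0.01,0,0,0,0,0,0.03,0.01,0,0,0,0,0,0.03],
)

```text
clock: 15.1
eef_pos: [0.5442, 0.0132, 0.0889]
orientation: [3.142, 0.0, 2.25]
contact_force: [-1.0, 4.0, 7.0]
finger_gap: 0.0138
gripper_force: 50.1
```

```bash
python3 go.py .5441 .0133 .088 2.5|head -1
```

```text
clk 15.1 pos [0.5442 0.0132 0.0889] rpy [3.1415e+00 4.0000e-04 2.2504e+00] F [-0.97  4.    7.03] Mz [0.591 0.053 0.257] gap 0.0138 gf 50.08 j [-0.19  0.33  1.8  -0.    1.01 -0.87]
```

>>> drive_tool(
  series=[0.01,0,0,0,0,0,0.02,0.01,0,0,0,0,0,0.02],
)

```text
clock: 15.3
eef_pos: [0.5442, 0.0132, 0.0889]
orientation: [3.142, 0.0, 2.211]
contact_force: [-1.6, 3.5, 7.5]
finger_gap: 0.0133
gripper_force: 50.1
```

```bash
python3 go.py .5441 .0133 .088 2.5|head -1
```

```text
clk 15.3 pos [0.5442 0.0132 0.0889] rpy [3.1416e+00 4.0000e-04 2.2107e+00] F [-1.59  3.45  7.5 ] Mz [0.569 0.057 0.283] gap 0.0133 gf 50.08 j [-0.19  0.33  1.8  -0.    1.01 -0.83]
```

>>> drive_tool(
  series=[0.01,0,0,0,0,0,0.02,0.01,0,0,0,0,0,0.02],
)

```text
clock: 15.5
eef_pos: [0.5442, 0.0132, 0.0889]
orientation: [-3.142, 0.0, 2.171]
contact_force: [-0.4, 3.5, 7.5]
finger_gap: 0.0137
gripper_force: 50.1
```

```bash
python3 go.py .5441 .0133 .088 2.5|head -1
python3 - <<'E'
from h import *
b,d2,c2=snap("scene");P=cloud(c2,d2)
cv2.imwrite("pics/k2.png",cv2.resize(b[180:340,140:340],(750,600),interpolation=cv2.INTER_CUBIC)[:,:,::-1])
S=P[...,:2]-np.array([.5327,-.0804]);y=S@np.array([.1207,.9927]);x=S@np.array([.9927,-.1207])
m=(abs(x)<.06)&(abs(P[...,2]-.131)<.006)&(y>-.1)&(y<.02);print("carton",np.percentile(y[m],[1,99]),np.median(P[m][:,2]),cv2.minAreaRect(P[m][:,:2].astype(np.float32)))
m=(x>-.062)&(x<.062)&(abs(P[...,2]-.065)<.004)
for a,e in((-.1,-.075),(-.04,.0)):
    k=m&(y>a)&(y<e)&((abs(x)>.03) if a>-.05 else True);print(k.sum(),np.percentile(y[k],[2,50,98]))
E
```

```text
clk 15.5 pos [0.5442 0.0132 0.0889] rpy [-3.1416e+00  5.0000e-04  2.1707e+00] F [-0.39  3.52  7.48] Mz [0.484 0.08  0.299] gap 0.0137 gf 50.08 j [-0.19  0.33  1.8  -0.    1.01 -0.79]
carton [-0.08057699 -0.02014715] 0.13032167530362382 ((0.5257502198219299, -0.13006773591041565), (0.06168961524963379, 0.048570822924375534), 83.19700622558594)
201 [-0.09061705 -0.086993   -0.077386  ]
40 [-0.01932031 -0.01584655 -0.00011682]
```

View pics/k2.png

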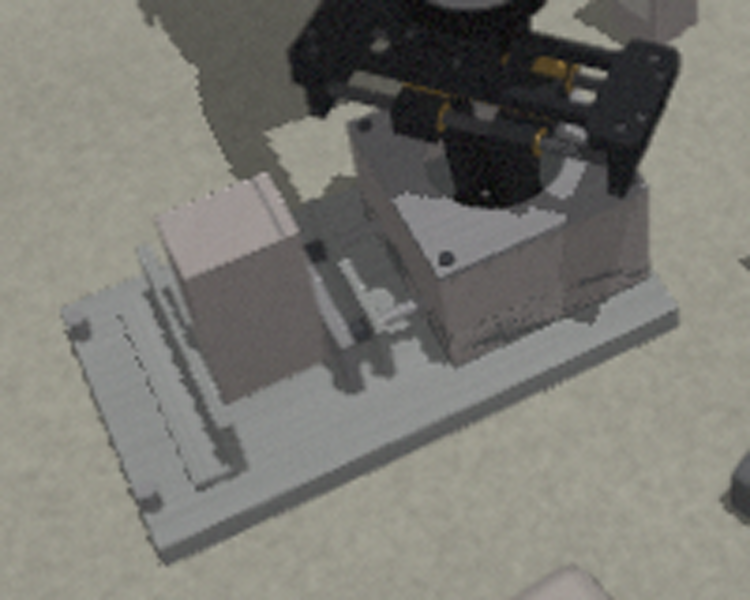

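The carton is square against the guide and almost at the rail (crop pixel (215,395)). It is time for small steps with torque readings.

>>> drive_tool(
  series=[0.01,0,0,0,0,0,0.02,0.01,0,0,0,0,0,0.02],
)

```text
clock: 15.75
eef_pos: [0.5441, 0.0132, 0.0889]
orientation: [-3.141, 0.0, 2.131]
contact_force: [-0.6, 3.9, 6.2]
finger_gap: 0.0136
gripper_force: 50.1
```

```bash
python3 go.py .5441 .0133 .088 2.5|head -1
```

```text
clk 15.75 pos [0.5441 0.0132 0.0889] rpy [-3.1415e+00  4.0000e-04  2.1308e+00] F [-0.63  3.88  6.24] Mz [0.533 0.137 0.315] gap 0.0136 gf 50.08 j [-0.19  0.33  1.8  -0.    1.01 -0.75]
```

>>> drive_tool(
  series=[0.01,0,0,0,0,0,0.02,0.01,0,0,0,0,0,0.02],
)

```text
clock: 15.95
eef_pos: [0.5441, 0.0131, 0.0889]
orientation: [-3.141, 0.0, 2.091]
contact_force: [-0.9, 2.8, 6.8]
finger_gap: 0.0134
gripper_force: 50.1
```

```bash
python3 go.py .5441 .0133 .088 2.5|head -1
```

```text
clk 15.95 pos [0.5441 0.0131 0.0889] rpy [-3.1414e+00  4.0000e-04  2.0908e+00] F [-0.87  2.81  6.84] Mz [0.453 0.055 0.269] gap 0.0134 gf 50.08 j [-0.19  0.33  1.8  -0.    1.01 -0.71]
```

>>> drive_tool(
  series=[0.01,0,0,0,0,0,0.02,0.01,0,0,0,0,0,0.02],
)

```text
clock: 16.15
eef_pos: [0.5441, 0.0131, 0.0889]
orientation: [-3.141, 0.0, 2.051]
contact_force: [-1.0, 4.0, 6.2]
finger_gap: 0.0139
gripper_force: 50.1
```

```bash
for i in 1 2 3; do python3 go.py .5441 .0133 .088 2.5|head -1|cut -c1-150; done
```

```text
clk 16.15 pos [0.5441 0.0131 0.0889] rpy [-3.1414e+00  5.0000e-04  2.0508e+00] F [-1.01  4.03  6.21] Mz [0.438 0.163 0.311] gap 0.0139 gf 50.08 j [-0.
clk 16.15 pos [0.5441 0.0131 0.0889] rpy [-3.1414e+00  5.0000e-04  2.0508e+00] F [-1.01  4.03  6.21] Mz [0.438 0.163 0.311] gap 0.0139 gf 50.08 j [-0.
clk 16.15 pos [0.5441 0.0131 0.0889] rpy [-3.1414e+00  5.0000e-04  2.0508e+00] F [-1.01  4.03  6.21] Mz [0.438 0.163 0.311] gap 0.0139 gf 50.08 j [-0.
```

>>> drive_tool(
  series=[0.01,0,0,0,0,0,0.02],
)

```text
clock: 16.25
eef_pos: [0.5441, 0.0131, 0.0889]
orientation: [-3.141, 0.0, 2.031]
contact_force: [-1.3, 2.9, 6.8]
finger_gap: 0.0132
gripper_force: 50.1
```

```bash
python3 go.py .5441 .0133 .088 2.5|head -1
python3 - <<'E'
from h import *
b,d2,c2=snap("scene");P=cloud(c2,d2)
S=P[...,:2]-np.array([.5327,-.0804]);y=S@np.array([.1207,.9927]);x=S@np.array([.9927,-.1207])
m=(abs(x)<.06)&(abs(P[...,2]-.131)<.006)&(y>-.1)&(y<.02);print("carton",np.percentile(y[m],[1,99]),cv2.minAreaRect(P[m][:,:2].astype(np.float32)))
E
```

```text
clk 16.25 pos [0.5441 0.0131 0.0889] rpy [-3.1413e+00  5.0000e-04  2.0308e+00] F [-1.28  2.86  6.77] Mz [0.447 0.162 0.315] gap 0.0132 gf 50.08 j [-0.19  0.33  1.8  -0.    1.01 -0.65]
carton [-0.0832717  -0.02335573] ((0.5248105525970459, -0.13298773765563965), (0.06184246018528938, 0.04835664480924606), 81.10457611083984)
```

>>> drive_tool(
  series=[0.01,0,0,0,0,0,0.02,0.01,0,0,0,0,0,0.02],
)

```text
clock: 16.5
eef_pos: [0.5441, 0.0131, 0.0889]
orientation: [-3.141, 0.0, 1.991]
contact_force: [-1.7, 4.4, 6.6]
finger_gap: 0.0134
gripper_force: 50.1
```

```bash
python3 go.py .5441 .0133 .088 2.5|head -1
```

```text
clk 16.5 pos [0.5441 0.0131 0.0889] rpy [-3.1413e+00  4.0000e-04  1.9908e+00] F [-1.74  4.37  6.56] Mz [0.457 0.158 0.399] gap 0.0134 gf 50.1 j [-0.19  0.33  1.8  -0.    1.01 -0.61]
```

>>> drive_tool(
  series=[0.01,0,0,0,0,0,0.02],
)

```text
clock: 16.6
eef_pos: [0.5441, 0.0131, 0.0889]
orientation: [-3.141, 0.0, 1.971]
contact_force: [-1.1, 3.0, 7.0]
finger_gap: 0.0132
gripper_force: 50.1
```

```bash
python3 go.py .5441 .0133 .088 2.5|head -1
cat > m.py <<'E'
from h import *
cc=[];yy=[]
for i in range(4):
    b,d2,c2=snap("scene");P=cloud(c2,d2)
    S=P[...,:2]-np.array([.5327,-.0804]);y=S@np.array([.1207,.9927]);x=S@np.array([.9927,-.1207])
    m=(abs(x)<.06)&(abs(P[...,2]-.131)<.006)&(y>-.1)&(y<.02);r=cv2.minAreaRect(P[m][:,:2].astype(np.float32));print("carton",np.percentile(y[m],[1,99]).round(4),np.median(y[m]).round(4),np.median(x[m]).round(4),np.round(r[2],2))
E
python3 m.py
```

```text
clk 16.6 pos [0.5441 0.0131 0.0889] rpy [-3.1413e+00  4.0000e-04  1.9709e+00] F [-1.12  3.02  7.03] Mz [0.444 0.196 0.295] gap 0.0132 gf 50.11 j [-0.19  0.33  1.8  -0.    1.01 -0.59]
carton [-0.0834 -0.0234] -0.0536 0.0022 83.36
carton [-0.0833 -0.0235] -0.0535 0.0019 83.5
carton [-0.0833 -0.0233] -0.0535 0.0015 83.24
carton [-0.0834 -0.0235] -0.0537 0.0018 82.17
```

>>> drive_tool(
  series=[0.01,0,0,0,0,0,0.02,0.01,0,0,0,0,0,0.02],
)

```text
clock: 17.0
eef_pos: [0.5441, 0.0131, 0.0889]
orientation: [-3.141, 0.0, 1.931]
contact_force: [-1.2, 3.1, 7.5]
finger_gap: 0.0134
gripper_force: 50.1
```

```bash
python3 go.py .5441 .0133 .088 2.5|head -1
```

```text
clk 17.0 pos [0.5441 0.0131 0.0889] rpy [-3.1412e+00  5.0000e-04  1.9310e+00] F [-1.2   3.06  7.52] Mz [0.5   0.102 0.371] gap 0.0134 gf 50.14 j [-0.19  0.33  1.8  -0.    1.01 -0.55]
```

>>> drive_tool(
  series=[0.01,0,0,0,0,0,0.02],
)

```text
clock: 17.1
eef_pos: [0.544, 0.0131, 0.0889]
orientation: [-3.141, 0.0, 1.911]
contact_force: [-1.5, 3.3, 7.9]
finger_gap: 0.0134
gripper_force: 50.2
```

Run:
```python
from h import *
for i in range(8):
    s=ctrl.read_state();print(round(s["clock"],2),s["ft_torque"][2].round(3),s["joint_efforts"][5].round(3),s["orientation"][2].round(4));
    if i<7: cams.snapshot("wrist")
```

```text
17.1 0.409 0.116 1.911
17.15 0.314 0.324 1.91
17.2 0.403 0.515 1.9113
17.25 0.329 0.378 1.9116
17.3 0.365 0.334 1.9117
17.35 0.376 0.324 1.9117
17.4 0.386 0.323 1.9117
17.45 0.322 0.322 1.9117
```

>>> drive_tool(
  series=[0.01,0,0,0,0,0,0.02,0.01,0,0,0,0,0,0.015],
)

```text
clock: 17.65
eef_pos: [0.544, 0.0131, 0.0889]
orientation: [-3.141, 0.001, 1.876]
contact_force: [-1.4, 2.7, 7.8]
finger_gap: 0.0134
gripper_force: 50.2
```

```bash
python3 - <<'E'
from h import *
v=[]
for i in range(12):
    s=ctrl.read_state();v.append((s["ft_torque"][2],s["joint_efforts"][5],s["orientation"][2]));cams.snapshot("wrist")
print(np.round(v,3).tolist(),np.mean(v,0))
E
python3 m.py
```

```text
[[0.395, 0.244, 1.876], [0.373, 0.378, 1.876], [0.297, 0.511, 1.876], [0.394, 0.406, 1.877], [0.397, 0.373, 1.877], [0.382, 0.365, 1.877], [0.362, 0.364, 1.877], [0.368, 0.364, 1.877], [0.37, 0.364, 1.877], [0.338, 0.364, 1.877], [0.382, 0.364, 1.877], [0.363, 0.364, 1.877]] [0.36851267 0.37178472 1.8766218 ]
carton [-0.0833 -0.0233] -0.0542 0.0017 82.16
carton [-0.0833 -0.0235] -0.0536 0.0017 83.54
carton [-0.0834 -0.0233] -0.0535 0.0013 83.03
carton [-0.0832 -0.0234] -0.0536 0.002 83.07
```

>>> drive_tool(
  series=[0.01,0,0,0,0,0,0.02,0.01,0,0,0,0,0,0,0.01,0,0,0,0,0,0,0.01,0,0,0,0,0,0,0.01,0,0,0,0,0,0],
)

```text
clock: 18.95
eef_pos: [0.544, 0.0131, 0.0889]
orientation: [-3.141, 0.001, 1.857]
contact_force: [-1.7, 2.6, 8.2]
finger_gap: 0.0133
gripper_force: 50.1
```

Run:
```python
from h import *
v=[]
for i in range(6):
    s=ctrl.read_state();v.append((s["ft_torque"][2],s["joint_efforts"][5],s["orientation"][2]));cams.snapshot("wrist")
print(np.mean(v,0))
```

```text
[0.37056916 0.37369932 1.85685186]
```

>>> drive_tool(
  series=[0.026,0,0,0,0,0,0,0.026,0,0,0,0,0,0,0.026,0,0,0,0,0,0,0.026,0,0,0,0,0,0],
)

```text
clock: 19.65
eef_pos: [0.5438, 0.0131, 0.0881]
orientation: [-3.141, -0.0, 1.855]
contact_force: [-0.3, 0.2, 0.1]
finger_gap: 0.026
gripper_force: 0.0
```

```bash
python3 go.py .5438 .0132 .088 1.857
```

```text
clk 19.65 pos [0.5438 0.0131 0.0881] rpy [-3.1409 -0.      1.8548] F [-0.27  0.21  0.07] Mz [ 0.03  -0.069 -0.039] gap 0.026 gf 0.0 j [-0.19  0.33  1.8  -0.    1.01 -0.48]
shift [0.0001 0.     0.0001] rotvec [-0.0007 -0.     -0.0022]
```

Free-air Mz reads about −0.04, so the true torque was about 0.41 N m, or 6 N. Withdraw and check.

>>> drive_tool(
  series=[0.026,0,0,-0.01,0,0,0,0.026,0,0,-0.02,0,0,0,0.026,0,0,-0.03,0,0,0,0.026,0,0,-0.03,0,0,0,0.026,0,0,-0.03,0,0,0,0.026,0,0,-0.02,0,0,0,0.026,0,0,0,0,0,0,0.026,0,0,0,0,0,0],
)

```text
clock: 20.45
eef_pos: [0.544, 0.0133, 0.2285]
orientation: [3.141, 0.0, 1.855]
contact_force: [-0.4, -0.4, -0.4]
finger_gap: 0.0263
gripper_force: 0.0
```

```bash
python3 go.py .5438 .0132 .2 1.857; python3 m.py
python3 - <<'E'
from h import *
for n in("wrist","scene"):
  for i in range(2):
    b,d,c=snap(n);P=cloud(c,d)
    m=(np.hypot(P[...,0]-.5438,P[...,1]-.0132)<.03)&(abs(P[...,2]-.085)<.005)
    if m.sum()>30:
        q=P[m][:,:2];w=np.linalg.eigh(np.cov(q.T))[1][:,1];print(n,"bar",m.sum(),cv2.minAreaRect(q.astype(np.float32)),np.degrees(np.arctan2(w[1],w[0])))
cv2.imwrite("pics/z.png",cv2.resize(b[120:340,120:440],(800,550))[:,:,::-1])
E
```

```text
clk 20.45 pos [0.544  0.0133 0.2285] rpy [3.1410e+00 3.0000e-04 1.8548e+00] F [-0.42 -0.4  -0.4 ] Mz [-0.072 -0.033 -0.008] gap 0.0263 gf 0.0 j [-0.19  0.14  1.71 -0.    1.29 -0.48]
shift [-0.     -0.0002  0.0285] rotvec [ 0.0005  0.0003 -0.0022]
carton [-0.0833 -0.0235] -0.0536 0.0017 82.54
carton [-0.0832 -0.0233] -0.0536 0.0016 83.32
carton [-0.0834 -0.0233] -0.0541 0.0019 84.06
carton [-0.0834 -0.0234] -0.0536 0.0014 79.99
wrist bar 751 ((0.5431762933731079, 0.013600151054561138), (0.013634679839015007, 0.04163847863674164), 16.66802978515625) 106.79793765537724
wrist bar 758 ((0.5433610677719116, 0.013501693494617939), (0.013694915920495987, 0.04138333722949028), 16.630462646484375) 106.95063282611846
scene bar 129 ((0.5434677600860596, 0.014211851172149181), (0.014748267829418182, 0.04207794368267059), 15.697826385498047) 107.81941716288583
scene bar 134 ((0.5437257885932922, 0.013568798080086708), (0.014539582654833794, 0.043171226978302), 19.735496520996094) 107.38611125388996
```

View pics/z.png

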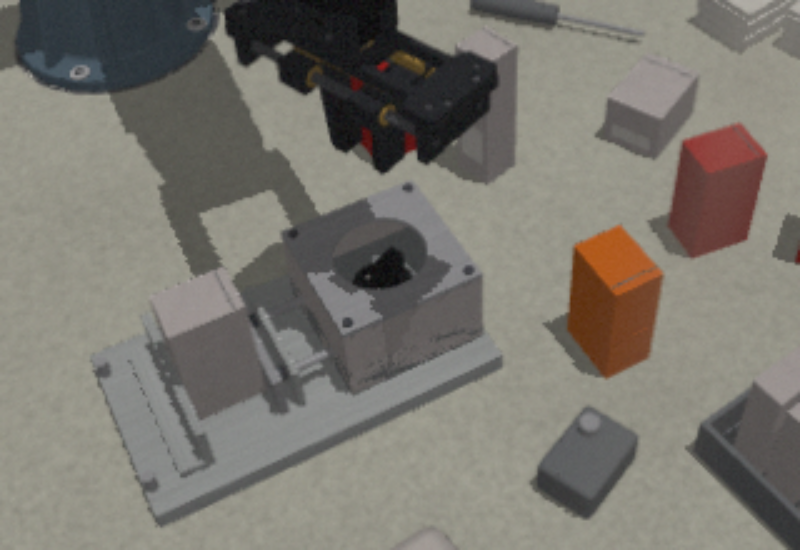

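The carton stands square at the rail (crop pixel (210,345)), the fingers are clear, and the bystanders are untouched. The bar has turned about 1.16 rad and has not slipped back. I'll hand in.

```bash
python3 -c "
from workcell import ctrl
print(ctrl.close_job())"
```

```text
the job is handed in; nothing more can be done
None
```

The job is handed in at about 21 s with no verdict shown: the carton stands upright and square against the rail, nipped at an estimated 6 N (from torque and knob angle), with the arm clear and the other cartons looking unmoved in the last picture.

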